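Set and lock a copy lamp at 45 degrees

TASK

The right-hand copy lamp has been left facing down: tilt its panel to 45 degrees towards the copy board, like the lamp opposite, and let go to see that it stays there, for its stiff hinge springs back a little. Then lock it: turn the slotted lock on top of the lamp's near hinge block a quarter turn clockwise with the flat-bladed key until it comes up against its stop, and put the key back upright in its wooden block. Leave the page weight, the loupe and the register as they are.

Things in the scene. Friction and masses are not known exactly. Their poses are not given: they have to be found in the camera images.
- lamp_panel: Black LED panel to tilt, 220 (x, along its hinge) x 200 (y) x 18 mm, in a grey yoke. Origin: its centre, on the hinge axis, 150 mm above the table. x: away from the robot; y: in the panel, to the edge next to the board; z: out of its back. Tilt = angle between z and vertical: 0 facing down, 0.785 rad wanted (outer edge, -y, low). A grey driver box (120 x 56 mm) on its back rises 31 mm above the origin.
- panel_outer (a point): Point on the flat back of the panel, 70 mm from the hinge axis towards the outer edge (-y), 9 mm above the panel's mid-plane, half-way along x; axes as the panel. Pressing this side down tilts the panel more. The hinge holds by friction: 0.5 N m moves it (8 to 15 N here). It is springy: let go, the panel springs back by 4 to 8 degrees from where it was pushed, then stays.
- panel_inner (a point): The same on the side next to the copy board (+y), 70 mm from the hinge axis. Pressing this side down tilts the panel less, with the same friction and the same springing back.
- lamp: The lamp's foot and U-shaped yoke, fixed. Origin: centre of the foot's underside (foot 240 x 120 x 14 mm); x: along the hinge axis, away from the robot; y: towards the copy board. Upright grey arms at x = +-131 mm, 170 mm high; on the near one (-x) the black hinge block, 36 x 44 mm, its top 175 mm above the table, which carries the lock.
- lock_slot (a point): The lock: a steel drum 32 mm across on top of the near hinge block, 142 mm from the panel's centre along -x of the lamp. This point: centre of the slot at its mouth, on the drum's vertical axis, 185 mm above the table; x: along the slot, z: up; it turns with the drum. Slot open at both ends, 30 mm long, 5 mm wide, 7 mm deep. The drum turns stiffly (0.05 N m).
- lamp_lock (a joint): Turn of the lock in rad: 0 open (slot along the hinge axis), growing clockwise seen from above to 1.571 at its stop, locked (slot across the hinge axis). It stays where it is left.
- key_grip (a point): Flat-bladed key standing upright in its block: black flat-sided handle 30 (x) x 14 (y) x 46 mm high, under it a flat steel blade 18 (x) x 2.6 (y) x 34 mm long; 80 g. This point: centre of the handle, 23 mm above its underside, 57 mm above the blade's end; z: up.
- key_stand: Wooden block the key stands in, fixed, 75 (x) x 55 (y) x 45 mm high, with a pocket 24 (x) x 9 mm (y) through its middle. Origin: centre of its underside. With the key home, the handle's underside rests on the block's top, the handle's centre 68 mm above the table, and the key's x along the block's x.
- page_weight: Steel bar 22 x 130 x 18 mm on the copy board; origin at the centre of its underside. Leave alone.
- loupe: Small folding loupe, 42 x 42 x 45 mm, on the copy board; origin at the centre of its underside. Leave alone.
- register: Bound register, 210 x 150 x 38 mm, lying on the table to the left; origin at the centre of its underside. Leave alone.
- copy_board: Grey copy board with a record on it, fixed, 310 (x) x 220 (y) x 10 mm, between the two lamps; origin at the centre of its underside.
- other_lamp: The lamp opposite, the same lamp turned round to face the board, fixed, already at 45 degrees and locked; origin at the centre of its foot's underside.
Not all that is in view belongs to the job. Of the things shaped like the key_stand, the wooden one is meant. Of the things shaped like the part that bears key_grip, the black one is meant.

How it is judged:
On the way, in this order (a step that is already met when the one before it is completed fails the run):
1. the panel, let go, stays at 45 degrees (within 3) (angle between lamp_panel's own z axis and vertical between 0.733 and 0.838 rad and angular speed of lamp_panel below 0.05 rad/s and contact force between anything else and lamp_panel below 0.2 N), for 0.4 s.
2. the lock is turned to its stop with the key (value of joint lamp_lock above 1.47 rad and contact force between lamp_key and lamp_lock above 0.5 N), for 0.1 s.
At the end, for the whole second after the job is handed in: The panel rests at 45 degrees (within 3), the lock is within 6 degrees of its stop (above 1.47 rad), and the key, let go, stands upright and still in its block with its handle down on it (handle centre 62 to 72 mm above the table, within 8 mm of the block's centre) (angle between lamp_panel's own z axis and vertical between 0.733 and 0.838 rad and angular speed of lamp_panel below 0.05 rad/s and value of joint lamp_lock above 1.47 rad and horizontal distance between key_grip and key_stand below 0.008 m and height (world z) of key_grip between 0.062 and 0.072 m and angle between key_grip's own z axis and vertical below 0.15 rad and linear speed of lamp_key below 0.02 m/s); the robot touches nothing.
It fails at once if the page weight, the loupe or the register is shifted by more than 15 mm (distance of any of page_weight, loupe, register from where it was at the start of the episode above 0.015 m).
It fails at once if the lock is turned before the panel is set (value of joint lamp_lock above 0.5 rad and angle between lamp_panel's own z axis and vertical below 0.6 rad).
It also fails if it takes over 72 s, if anything falls off the work surface, if the arm or the gripper's body presses on something with over 40 N, if the wrist force passes 120 N, or if a joint passes its speed limit or range.

ROBOT

A 6-joint arm with a two-finger parallel gripper is mounted at the origin on the work surface. World frame = base frame: x ahead of the robot, y to its left, z up, the work surface at z = 0. Lengths are in m, angles in rad, forces in N, time in s.
With the tool pointing down it reaches from about 0.275 to 0.75 m from the base axis. Payload 10.2 kg.
Tool frame: the origin (TCP) lies between the finger pads; the fingertips stand 11 mm ahead of it and the grasp point (between the pads) lies 8 mm behind it (r.tip_reach is the distance from the TCP to the fingertips, in m); y points along the fingers, z is the direction in which the jaws open and shut, and the axes are right-handed (so a half turn about y gives the same grasp; the last joint's range is limited). The gripper opens to 88 mm and grips with 3 to 60 N. Pads are 18 mm wide; open, the fingers measure 123 mm over their backs; the gripper's body (75 mm by 187 mm) begins 45 mm behind the grasp point.
Start: joints at [1.082, 0.313, 1.498, -0, 1.331, -0.223], TCP at [0.138, 0.507, 0.25] pointing down, gripper open.
Joint ranges: [-2.94, 2.94], [-0.97, 2.17], [0.19, 2.56], [-1.23, 4.37], [0.02, 3.11], [-2.88, 2.88]. Speed limits (rad/s): [2.39, 2.39, 3.01, 3.14, 3.14, 3.14].

INTERFACE

Orientations are given as a rotation vector (axis times angle).
In Python, from cell import r gives the robot as it stands.
- The arm moves only by the shell command python3 -m creep 'ROWS'. ROWS is JSON, a list of rows, each a list of 3 entries, a list of its own where there are three numbers: the shift along the tool's x, y, z in mm, then the turn about the tool's y in rad, then the closure, from -1 (fully open) to 1 (shut). A call has 1 to 12 rows; each row shifts and turns the commanded pose from where the row before left it, along the tool's axes as they then stand; what a row does not reach is not made up. A row lasts 1/8 s, in which the tool goes at most 62.5 mm and 10.7 degrees, less where a joint would pass 70% of its speed; a pose out of reach is approached as far as the arm can. A call is refused whole if a number of a shift passes 62.5 or a number of a turn 0.188, either way. A call with a gripper value outside its range is refused whole. The fingers move at their own pace and stop on an object; the grip force is fixed at half the most. Time passes only in rows, so rows that do not move let the fingers close. It gives the time, the measured TCP pose, the force and the opening at its end, in the units of the state.
- r.sense(): the state, without advancing time (a new reading comes with each control period).
- r.camera(name): name is "scene" or "top" or "wrist"; returns a dict with "image" (384x512x3 uint8, red, green, blue), "z_map" (384x512 float32, m along the optical axis (not along the pixel's ray), 0 where there is no reading), "fx", "fy", "cx", "cy" (pixels), "extrinsics" (4x4, takes a point from world to camera coordinates). Camera axes: x right, y down, z forward; pixel columns grow to the right and rows downward; lengths in m; the calibration is good to about 2 mm. A picture is of the moment at which its call begins.
- r.finish_job(): hands the job in, once; it reports no verdict.
The state is a dict: "time": time; "q": joint angles; "qd": joint speeds; "tau": joint torques, N m; "position": TCP position; "orientation": TCP orientation; "contact_force": force on the tool from outside, world axes, zero at the start; "wrist_torque": the same for the moment, N m; "width": finger opening in m.
Only numpy, scipy, OpenCV 4.12 (cv2) and the standard library are available. Lean on these libraries where they do the work, as an engineer would, in place of code of your own. Each camera call takes 0.05 s, during which the arm holds its last target. There are 200 camera calls.

## Working session

There is one attempt and no reset: what is moved stays moved. The work goes in short steps, Python scripts to look and compute and a shell command to move; the robot and the scene stay as the last step left them, time stands still between calls to the robot, and variables do not carry over. Pictures are saved under pics/ and viewed, about 8 in all and at most 12, crops included, and the job is handed in when it is done.

```bash
ls; mkdir -p pics; cat > h.py <<'E'
from cell import r
import numpy as np, cv2
from scipy.spatial.transform import Rotation as R
def snap(n,f):
    c=r.camera(n); np.savez('/tmp/'+f,**{k:np.asarray(v) for k,v in c.items()})
    cv2.imwrite('pics/'+f+'.png',c['image'][:,:,::-1]); return c
def load(f): return np.load('/tmp/'+f+'.npz')
def P(c,u,v):
    z=float(c['z_map'][int(v),int(u)])
    p=np.array([(u-c['cx'])/c['fx']*z,(v-c['cy'])/c['fy']*z,z,1]); return (np.linalg.inv(c['extrinsics'])@p)[:3]
def Pz(c,u,v,h):
    E=np.linalg.inv(c['extrinsics']); d=E[:3,:3]@np.array([(u-c['cx'])/c['fx'],(v-c['cy'])/c['fy'],1]); o=E[:3,3]
    return o+d*(h-o[2])/d[2]
E
python3 - <<'E'
from h import *
a=snap('scene','s0');b=snap('top','t0')
cv2.imwrite('pics/both.png',cv2.resize(a['image'][:,:,::-1],(800,600)))
cv2.imwrite('pics/top.png',cv2.resize(b['image'][:,:,::-1],(800,600)))
s=r.sense();print(s['position'],s['orientation'],s['width'],s['time']);print(R.from_rotvec(s['orientation']).as_matrix().round(3))
E
```

```text
pics
[0.13782266 0.50636752 0.24922819] [-1.56181155  0.20896209 -0.20834735] 0.08802767632678057 0.1
[[ 0.965 -0.001  0.263]
 [-0.263 -0.001  0.965]
 [-0.    -1.    -0.001]]
```

View pics/both.png

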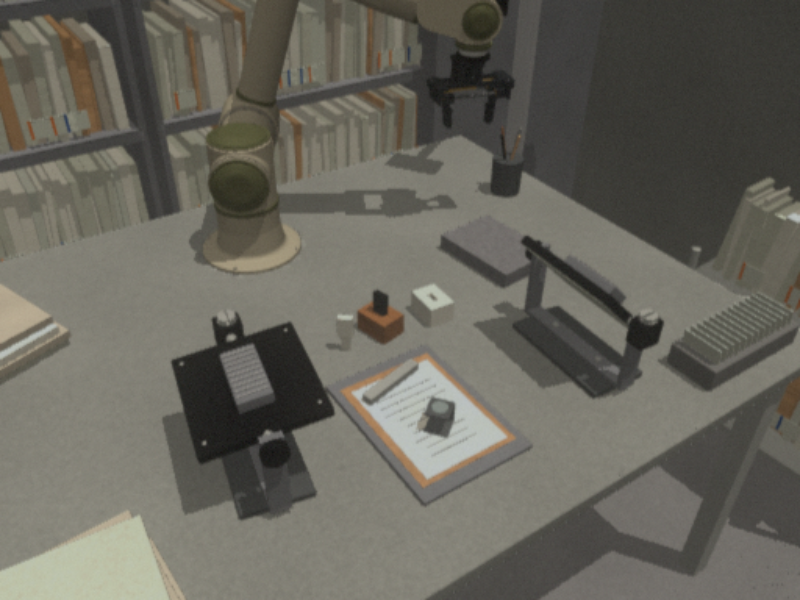

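View pics/top.png

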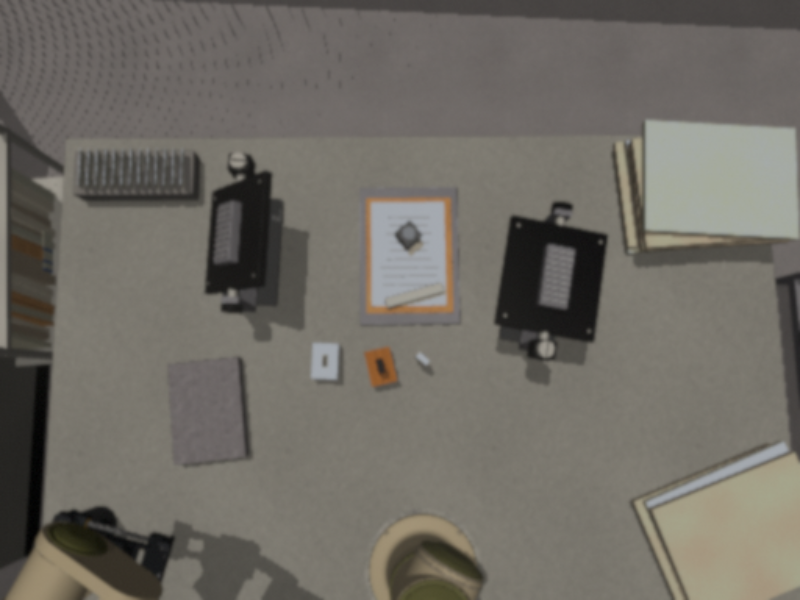

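The scene view shows the right lamp (image left, panel flat at about 250,385) and the black key in its orange-brown block at (380,315). In the top view (800 px scale) the panel's screws are at (517,222), (600,241), (590,330), (504,315), the lock is at (543,348) and the block is at (381,368).

```bash
python3 - <<'E'
from h import *
c=load('t0');k=.64
for n,u,v,h in [('scr1',517,222,.159),('scr2',600,241,.159),('scr3',590,330,.159),('scr4',504,315,.159),('lock',544,348,.185),('key',381,367,.091),('arm far',562,210,.17),('board',410,256,.01)]:
    print(n,P(c,u*k,v*k).round(4),Pz(c,u*k,v*k,h).round(4))
im=c['image'][:,:,::-1]
a=cv2.resize(im[210:260,215:295],(800,500),interpolation=cv2.INTER_CUBIC)
b=cv2.resize(im[200:240,315:379],(800,500),interpolation=cv2.INTER_CUBIC)
cv2.imwrite('pics/c1.png',cv2.resize(np.vstack([a,b]),(480,600)))
E
```

```text
scr1 [ 0.6983 -0.1855  0.17  ] [ 0.7013 -0.188   0.159 ]
scr2 [ 0.6625 -0.3524  0.1547] [ 0.6615 -0.3508  0.159 ]
scr3 [ 0.4861 -0.3237  0.1533] [ 0.4856 -0.3218  0.159 ]
scr4 [ 0.5153 -0.1541  0.1683] [ 0.5163 -0.1559  0.159 ]
lock [ 0.4502 -0.224   0.1853] [ 0.4502 -0.224   0.185 ]
key [0.42   0.084  0.0914] [0.42  0.084 0.091]
arm far [ 0.721  -0.2743  0.1727] [ 0.7218 -0.2751  0.17  ]
board [0.666  0.0184 0.0114] [0.6663 0.0184 0.01  ]
```

View pics/c1.png

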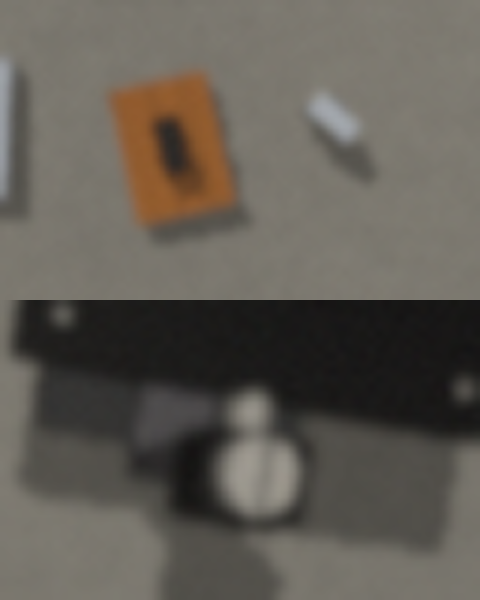

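Upper crop: the block's corners are at (110,92), (207,70), (238,205), (140,225), with the key at the centre. Lower crop: the drum is centred at (260,473), with the slot roughly along the hinge.

```bash
cat >> h.py <<'E'
def go(x,y,z,yaw=None):
    "delta to a TCP target in tool axes (mm), turn about tool y; yaw = that of tool z"
    s=r.sense();M=R.from_rotvec(s['orientation']).as_matrix()
    d=M.T@(np.array([x,y,z])-s['position'])*1e3
    cy=np.arctan2(M[1,2],M[0,2])
    print('at',np.round(s['position'],4),'yaw %.3f'%cy,'| move',d.round(1),'norm %.0f'%np.linalg.norm(d),'turn',None if yaw is None else round(-((yaw-cy+np.pi)%(2*np.pi)-np.pi),3))
E
python3 - <<'E'
from h import *
c=load('t0')
q=[Pz(c,215+u/6,210+v/6,.045) for u,v in [(110,92),(207,70),(238,205),(140,225)]]
q=np.array(q);print(q.round(4),'cen',q.mean(0))
ex=(q[0]+q[1]-q[2]-q[3])/2;ey=(q[0]+q[3]-q[1]-q[2])/2
print(np.linalg.norm(ex),np.linalg.norm(ey),np.arctan2(ex[1],ex[0]),np.arctan2(ey[1],ey[0])-np.pi/2)
k=P(c,215+172/6,210+145/6);print('key',k, Pz(c,215+172/6,210+145/6,.091))
print('lock',Pz(c,315+260/7.5,200+173/7.5,.185))
# panel corners plane fit from depth, world points
vv,uu=np.mgrid[120:240:1,300:400:1]
pts=np.array([P(c,u,v) for u,v in zip(uu.ravel(),vv.ravel())]);im=c['image'][vv.ravel(),uu.ravel()].sum(1)
m=(im<110)&(pts[:,2]>.135)&(pts[:,2]<.175);p=pts[m]
A=np.c_[p[:,:2],np.ones(len(p))];w=np.linalg.lstsq(A,p[:,2],rcond=None)[0]
res=np.abs(A@w-p[:,2]);A=A[res<.004];w=np.linalg.lstsq(A,p[res<.004,2],rcond=None)[0]
print('plane grad',w,'tilt deg',np.degrees(np.arctan(np.hypot(*w[:2]))),'dir',np.arctan2(w[1],w[0]))
print(cv2.minAreaRect((A[:,:2]*1000).astype(np.float32)))
go(.576,-.338,.24,-.168)
E
```

```text
[[0.4528 0.1188 0.045 ]
 [0.4644 0.0653 0.045 ]
 [0.3904 0.0491 0.045 ]
 [0.3801 0.1027 0.045 ]] cen [0.42189605 0.08398077 0.045     ]
0.07509272706636295 0.054684118355194385 0.21669962139440657 0.20136413782560414
key [0.42219885 0.08450806 0.09170052] [0.42221697 0.08451423 0.091     ]
lock [ 0.44918526 -0.22842444  0.185     ]
plane grad [0.01909905 0.09779596 0.17300791] tilt deg 5.690367745170907 dir 1.3779290148812051
((585.52978515625, -251.040283203125), (193.33335876464844, 305.50115966796875), 79.62378692626953)
at [0.1378 0.5064 0.2492] yaw 1.305 | move [ 644.6    9.9 -699.6] norm 951 turn 1.473
```

```bash
python3 -m creep '[[[40,-3,-43],0,1],[[40,-3,-43],0,1],[[40,-3,-43],0,1],[[40,-3,-43],0,1],[[40,-3,-43],0,1],[[40,-3,-43],0,1],[[40,-3,-43],0,1],[[40,-3,-43],0,1],[[40,-3,-43],0,1],[[40,0,-43],0,1],[[40,0,-43],0,1],[[40,0,-43],0,1]]'; python3 -c "
from h import *
go(.575,-.340,.25,-.175)"
```

```text
time: 1.6
position: [0.466, -0.1193, 0.2765]
orientation: [-1.56, 0.209, -0.209]
contact_force: [0.3, 0.1, -0.2]
width: 0.0006
at [ 0.466  -0.1193  0.2765] yaw 1.305 | move [ 163.2   26.4 -184.2] norm 248 turn 1.48
```

```bash
python3 -m creep '[[[41,0,-46],0,1],[[41,0,-46],0,1],[[41,0,-46],0,1],[[40,0,-46],0,1],[[0,0,0],0.185,1],[[0,0,0],0.185,1],[[0,0,0],0.185,1],[[0,0,0],0.185,1],[[0,0,0],0.185,1],[[0,0,0],0.185,1],[[0,0,0],0.185,1],[[0,0,0],0.185,1]]'; python3 -c "
from h import *
go(.575,-.340,.19,-.175)"
```

```text
time: 3.1
position: [0.5744, -0.3377, 0.2762]
orientation: [-1.118, 1.342, -1.34]
contact_force: [-0.0, -0.1, -0.7]
width: 0.0003
at [ 0.5744 -0.3377  0.2762] yaw -0.181 | move [ 2.2 86.2  1.1] norm 86 turn -0.006
```

```bash
python3 -m creep '[[[0,50,0],0,1],[[0,50,0],0,1],[[0,10,0],0,1],[[0,8,0],0,1],[[0,8,0],0,1],[[0,8,0],0,1]]'; python3 -m creep '[[[0,8,0],0,1],[[0,8,0],0,1],[[0,8,0],0,1],[[0,6,0],0,1],[[0,0,0],0,1]]'
```

```text
time: 3.85
position: [0.5754, -0.3381, 0.1454]
orientation: [-1.12, 1.333, -1.34]
contact_force: [-1.0, 2.5, 7.4]
width: 0.0006
time: 4.47
position: [0.5756, -0.3389, 0.1151]
orientation: [-1.121, 1.332, -1.342]
contact_force: [0.7, -2.0, 4.6]
width: 0.0001
```

```bash
python3 -m creep '[[[4,-60,0],0,1],[[2,-60,0],0,1],[[0,-40,0],0,1],[[0,0,0],0,1]]'; cat >> h.py <<'E'
L=np.array([.4492,-.2284])
def tilt(c,yaw=-.175):
    # panel back points: dark pixels near lamp, in lamp axes
    z=c['z_map'];v,u=np.nonzero(z>0);d=z[v,u].astype(float)
    X=np.c_[(u-c['cx'])/c['fx']*d,(v-c['cy'])/c['fy']*d,d,np.ones(len(d))]@np.linalg.inv(c['extrinsics']).T
    cs,sn=np.cos(yaw),np.sin(yaw);C=L+.142*np.array([cs,sn])
    a=(X[:,0]-C[0])*cs+(X[:,1]-C[1])*sn;b=-(X[:,0]-C[0])*sn+(X[:,1]-C[1])*cs
    m=(np.abs(a)>68)*0+(np.abs(a)>.068)*(np.abs(a)<.102)*(np.abs(b)<.09)*(X[:,2]>.06)*(X[:,2]<.27)
    m=m.astype(bool);y=b[m];h=X[m,2]
    for _ in range(4):
        w=np.polyfit(y,h,1);e=np.abs(np.polyval(w,y)-h);k=e<max(.006,np.percentile(e,60)) ;y,h=y[k],h[k]
    print('n',len(y),'tilt deg %.1f'%np.degrees(np.arctan(w[0])),'resid mm %.1f'%(1e3*np.std(np.polyval(w,y)-h)),'h at axis',w[1])
E
python3 - <<'E'
from h import *
tilt(load('t0'));tilt(load('s0'))
tilt(snap('top','t1'));tilt(snap('scene','s1'));go(.575,-.34,.25,-.175)
E
```

```text
time: 4.97
position: [0.5743, -0.3443, 0.2778]
orientation: [-1.12, 1.329, -1.344]
contact_force: [0.1, 0.3, -0.0]
width: 0.0007
n 1241 tilt deg 5.7 resid mm 2.1 h at axis 0.159545825243991
n 1454 tilt deg 5.6 resid mm 1.4 h at axis 0.15991746843490395
n 970 tilt deg 31.5 resid mm 1.9 h at axis 0.16078389331091603
n 1472 tilt deg 31.6 resid mm 1.6 h at axis 0.16227980182669804
at [ 0.5734 -0.3437  0.2729] yaw -0.175 | move [-3.9 22.9  0.9] norm 23 turn -0.0
```

```bash
python3 -m creep '[[[-55,0,0],0,1],[[-55,0,0],0,1],[[-55,0,0],0,1],[[-45,0,0],0,1],[[0,0,0],0,1],[[0,40,0],0,1],[[0,40,0],0,1],[[0,0,0],0,1]]'; python3 - <<'E'
from h import *
C=L+.142*np.array([np.cos(.175),-np.sin(.175)]);n=np.array([np.sin(.175),np.cos(.175)])
s=r.sense();print('lamp y',(s['position'][:2]-C)@n)
e=C+n*.080;go(e[0],e[1],.213,-.175)
E
```

```text
time: 6.08
position: [0.6085, -0.1374, 0.1894]
orientation: [-1.124, 1.344, -1.333]
contact_force: [0.2, -0.1, -0.8]
width: 0.0005
lamp y 0.11737429703661337
at [ 0.6085 -0.1374  0.1894] yaw -0.176 | move [ 37.3 -23.6   0.8] norm 44 turn -0.001
```

```bash
python3 -m creep '[[[12,-4,0],0,1],[[6,-4,0],0,1],[[5,-4,0],0,1],[[5,-4,0],0,1],[[5,-4,0],0,1],[[4,-3,0],0,1],[[0,0,0],0,1]]'; python3 -c "
from h import *
C=L+.142*np.array([np.cos(.175),-np.sin(.175)]);n=np.array([np.sin(.175),np.cos(.175)])
print('lamp y',(r.sense()['position'][:2]-C)@n)
tilt(snap('top','t2'));tilt(snap('scene','s2'))"
python3 -m creep '[[[-15,0,0],0,1],[[-30,-10,0],0,1],[[0,0,0],0,1]]'; python3 -c "
from h import *
tilt(snap('top','t3'));tilt(snap('scene','s3'))"
```

```text
time: 6.95
position: [0.605, -0.1687, 0.2194]
orientation: [-1.113, 1.335, -1.332]
contact_force: [1.3, 25.4, 15.2]
width: 0.0009
lamp y 0.08588101270859155
n 86 tilt deg 43.9 resid mm 1.7 h at axis 0.1629514808447369
n 1301 tilt deg 43.2 resid mm 1.8 h at axis 0.16468146477364107
time: 7.42
position: [0.6119, -0.128, 0.2272]
orientation: [-1.121, 1.333, -1.337]
contact_force: [-0.6, -0.9, 0.2]
width: 0.0004
n 393 tilt deg 37.6 resid mm 2.0 h at axis 0.16114279716833949
n 1391 tilt deg 37.9 resid mm 1.7 h at axis 0.16340341831134844
```

```bash
python3 -c "
from h import *
C=L+.142*np.array([np.cos(.175),-np.sin(.175)]);n=np.array([np.sin(.175),np.cos(.175)])
e=C+n*.071;go(e[0],e[1],.222,-.175)"
```

```text
at [ 0.6113 -0.1296  0.226 ] yaw -0.175 | move [54.5  4.  -0.5] norm 55 turn -0.0
```

```bash
python3 -m creep '[[[12,14,0],0,1],[[12,0,0],0,1],[[6,-2,0],0,1],[[5,-2,0],0,1],[[5,-2,0],0,1],[[5,-2,0],0,1],[[5,-2,0],0,1],[[4,0,0],0,1],[[0,0,0],0,1]]'; python3 -c "
from h import *
tilt(snap('scene','s4'))"
python3 -m creep '[[[-15,0,0],0,1],[[-30,-10,0],0,1],[[0,0,0],0,1]]'; python3 -c "
from h import *
tilt(snap('top','t5'));tilt(snap('scene','s5'))"
```

```text
time: 8.65
position: [0.6037, -0.1747, 0.227]
orientation: [-1.111, 1.334, -1.327]
contact_force: [-3.6, 40.5, 29.5]
width: 0.0001
n 1212 tilt deg 48.0 resid mm 1.8 h at axis 0.16610982163544138
time: 9.07
position: [0.6103, -0.1366, 0.2328]
orientation: [-1.122, 1.334, -1.337]
contact_force: [0.2, -0.5, 0.4]
width: 0.0002
n 271 tilt deg 42.2 resid mm 1.7 h at axis 0.1616408803368327
n 1310 tilt deg 42.5 resid mm 1.7 h at axis 0.16445158032631196
```

```bash
python3 -m creep '[[[12,28,0],0,1],[[14,0,0],0,1],[[4,0,0],0,1],[[4,-4,0],0,1],[[4,-5,0],0,1],[[4,-5,0],0,1],[[4,-5,0],0,1],[[3,-5,0],0,1],[[0,-2,0],0,1]]'; python3 -c "
from h import *
tilt(snap('scene','s6'))"
python3 -m creep '[[[-15,0,0],0,1],[[-30,-10,0],0,1],[[0,0,0],0,1]]'; python3 -c "
from h import *
tilt(snap('top','t7'));tilt(snap('scene','s7'))"
```

```text
time: 10.3
position: [0.6013, -0.1863, 0.2301]
orientation: [-1.121, 1.337, -1.338]
contact_force: [1.4, 4.0, -3.5]
width: 0.0004
n 959 tilt deg 58.7 resid mm 2.0 h at axis 0.17090624117774925
time: 10.72
position: [0.6098, -0.1401, 0.2409]
orientation: [-1.122, 1.333, -1.337]
contact_force: [-0.2, 0.6, 0.8]
width: 0.0005
n 138 tilt deg 53.6 resid mm 1.6 h at axis 0.1643924004480098
n 1073 tilt deg 53.4 resid mm 1.8 h at axis 0.16809253770782723
```

```bash
python3 -m creep '[[[0,-30,0],0,1],[[26,0,0],0,1],[[26,0,0],0,1],[[0,15,0],0,1],[[0,8,0],0,1],[[0,5,0],0,1],[[0,5,0],0,1],[[0,4,0],0,1],[[0,3,0],0,1],[[0,0,0],0,1]]'; python3 -c "
from h import *
tilt(snap('scene','s8'))
C=L+.142*np.array([np.cos(.175),-np.sin(.175)]);n=np.array([np.sin(.175),np.cos(.175)])
print('lamp y',(r.sense()['position'][:2]-C)@n)"
```

```text
time: 12.08
position: [0.6017, -0.1855, 0.238]
orientation: [-1.113, 1.33, -1.331]
contact_force: [-13.3, 37.4, 50.9]
width: 0.0003
n 1192 tilt deg 46.9 resid mm 1.7 h at axis 0.16583854865152278
lamp y 0.06870634447914968
```

```bash
python3 -m creep '[[[-3,0,0],0,1],[[-3,0,0],0,1],[[-2,0,0],0,1],[[0,0,0],0,1]]'; python3 -c "
from h import *
tilt(snap('scene','s9'))
C=L+.142*np.array([np.cos(.175),-np.sin(.175)]);n=np.array([np.sin(.175),np.cos(.175)])
print('lamp y',(r.sense()['position'][:2]-C)@n)"
```

```text
time: 12.62
position: [0.6024, -0.1803, 0.2343]
orientation: [-1.117, 1.333, -1.333]
contact_force: [-7.4, 21.6, 30.5]
width: 0.0004
n 1266 tilt deg 43.2 resid mm 1.8 h at axis 0.1646613574653969
lamp y 0.07405516466486796
```

```bash
python3 -m creep '[[[-2,0,0],0,1],[[-3,1,0],0,1],[[-1,1,0],0,1],[[0,0,0],0,1]]'; python3 -c "
from h import *
tilt(snap('scene','s10'))
print(r.sense()['contact_force'])"
```

```text
time: 13.18
position: [0.6031, -0.1758, 0.2305]
orientation: [-1.119, 1.334, -1.334]
contact_force: [-5.5, 14.4, 20.1]
width: 0.0002
n 1320 tilt deg 39.8 resid mm 1.7 h at axis 0.16387335873067965
[-4.45567614 14.21664706 19.68153325]
```

Held at about 39.8°, so I release straight up.

```bash
python3 -m creep '[[[0,-8,0],0,1],[[0,-30,0],0,1],[[0,-30,0],0,1],[[-50,0,0],0,0],[[0,0,0],0,0]]'; python3 -c "
from h import *
tilt(snap('scene','s11'));tilt(snap('top','t11'))"
```

```text
time: 13.85
position: [0.6116, -0.1269, 0.2956]
orientation: [-1.123, 1.334, -1.334]
contact_force: [-0.8, -0.1, 0.4]
width: 0.0183
n 1264 tilt deg 45.6 resid mm 1.8 h at axis 0.16528860767372902
n 220 tilt deg 45.4 resid mm 1.6 h at axis 0.16215910185941423
```

```bash
python3 -c "
from h import *
go(.422,.084,.20,1.781)"
```

```text
at [ 0.6112 -0.1296  0.2951] yaw -0.174 | move [-177.7   95.3 -223.2] norm 301 turn -1.955
```

```bash
python3 -m creep '[[[-35.5,0,-44.6],0,0.1],[[-35.5,0,-44.6],0,0.1],[[-35.5,0,-44.6],0,0.1],[[-35.5,0,-44.6],0,0.1],[[-35.5,0,-44.6],0,0.1],[[0,20,0],0,0.1]]'; python3 -m creep '[[[0,0,0],-0.178,0.1],[[0,0,0],-0.178,0.1],[[0,0,0],-0.178,0.1],[[0,0,0],-0.178,0.1],[[0,0,0],-0.178,0.1],[[0,0,0],-0.178,0.1],[[0,0,0],-0.178,0.1],[[0,0,0],-0.178,0.1],[[0,0,0],-0.178,0.1],[[0,0,0],-0.178,0.1],[[0,0,0],-0.178,0.1],[[0,0,0],0,0.1]]'; python3 -c "
from h import *
c=snap('wrist','w1');cv2.imwrite('pics/w1b.png',cv2.resize(c['image'][:,:,::-1],(800,600)))
go(.422,.084,.064,1.781)"
```

```text
time: 14.7
position: [0.4213, 0.0849, 0.2766]
orientation: [-1.12, 1.333, -1.337]
contact_force: [1.6, 0.1, -0.9]
width: 0.0397
time: 16.2
position: [0.4226, 0.083, 0.2754]
orientation: [-1.565, -0.164, 0.165]
contact_force: [-0.9, 1.0, -0.7]
width: 0.0401
at [0.4226 0.0831 0.2755] yaw 1.778 | move [ -0.3 211.5   1. ] norm 212 turn -0.003
```

View pics/w1b.png

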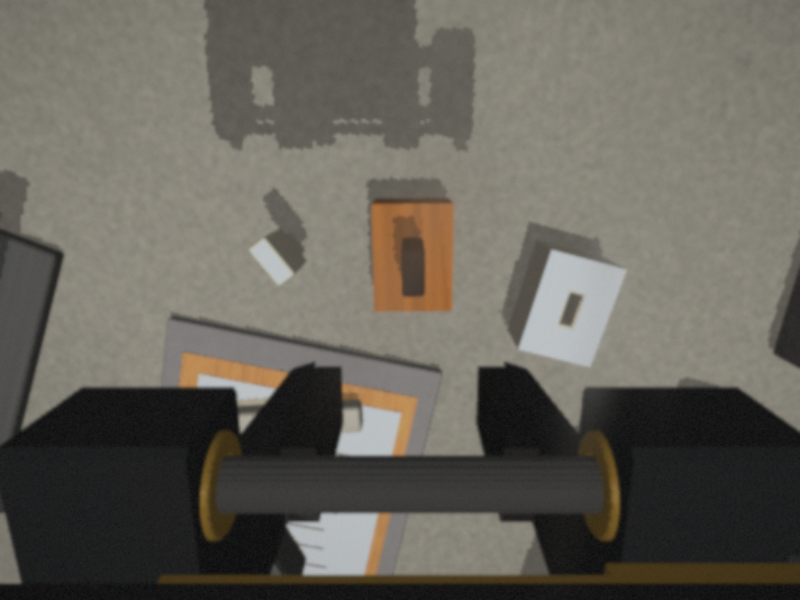

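The wrist picture shows the block square to the tool: its corners are at (372,200), (452,200), (452,311), (374,311), with the key's top at (413,266).

```bash
python3 -c "
from h import *
c=load('w1');k=.64
q=np.array([Pz(c,u*k,v*k,.045) for u,v in [(372,200),(452,200),(452,311),(374,311)]]);print(q.round(4),q.mean(0))
e=(q[3]+q[2]-q[0]-q[1]);print(np.arctan2(e[1],e[0]))
# handle top: dark and high
z=c['z_map'];pts=[P(c,u,v) for v in range(145,195) for u in range(250,280) if c['image'][v,u].sum()<150]
p=np.array(pts);p=p[(p[:,2]>.085)&(p[:,2]<.1)];print(len(p),p.mean(0),cv2.minAreaRect((p[:,:2]*1e3).astype(np.float32)))"
```

```text
[[0.3895 0.0516 0.045 ]
 [0.3784 0.1036 0.045 ]
 [0.4533 0.1213 0.045 ]
 [0.4648 0.0676 0.045 ]] [0.42148454 0.08602345 0.045     ]
0.22103186419311457Traceback (most recent call last):
  File "<string>", line 8, in <module>
    p=np.array(pts);p=p[(p[:,2]>.085)&(p[:,2]<.1)];print(len(p),p.mean(0),cv2.minAreaRect((p[:,:2]*1e3).astype(np.float32)))
                         ~^^^^^
IndexError: too many indices for array: array is 1-dimensional, but 2 were indexed
```

```bash
python3 -m creep '[[[0,55,2],-0.006,0.1],[[0,55,0],0,0.1],[[0,50,0],0,0.1],[[0,30,0],0,0.1],[[0,20,0],0,0.1],[[0,0,0],0,0.1]]'; python3 -m creep '[[[0,0,0],0,1],[[0,0,0],0,1],[[0,0,0],0,1],[[0,0,0],0,1]]'
```

```text
time: 17.0
position: [0.4215, 0.0854, 0.0648]
orientation: [-1.564, -0.167, 0.171]
contact_force: [0.8, 0.3, -0.3]
width: 0.0395
time: 17.5
position: [0.4225, 0.0856, 0.0663]
orientation: [-1.564, -0.172, 0.17]
contact_force: [-1.4, -0.3, 5.9]
width: 0.0134
```

```bash
python3 -m creep '[[[0,-20,0],0,1],[[0,-50,0],0,1],[[0,-55,0],0,1],[[0,-55,0],0,1],[[0,-45,0],0,1],[[0,0,0],0,1]]'; python3 -c "
from h import *
go(.449,-.228,.29,1.396)"
```

```text
time: 18.25
position: [0.4229, 0.0856, 0.2933]
orientation: [-1.565, -0.176, 0.167]
contact_force: [0.4, 0.1, -2.0]
width: 0.0139
at [0.4229 0.0856 0.2933] yaw 1.789 | move [ -42.4    3.6 -311.8] norm 315 turn 0.393
```

```bash
python3 -m creep '[[[-8,0,-60],0,1],[[-8,0,-60],0,1],[[-8,0,-60],0,1],[[-8,0,-60],0,1],[[0,0,0],0.188,1],[[0,0,0],0.188,1],[[0,0,0],0.017,1],[[0,0,0],0,1]]'; python3 -c "
from h import *
c=snap('wrist','w2');cv2.imwrite('pics/w2b.png',cv2.resize(c['image'][:,:,::-1],(800,600)))
go(.449,-.228,.29,1.396)"
```

```text
time: 19.25
position: [0.4427, -0.1554, 0.2901]
orientation: [-1.566, 0.134, -0.133]
contact_force: [-0.1, -0.4, -0.7]
width: 0.0139
at [ 0.4427 -0.1554  0.2903] yaw 1.400 | move [ 18.5   0.2 -70.5] norm 73 turn 0.004
```

View pics/w2b.png

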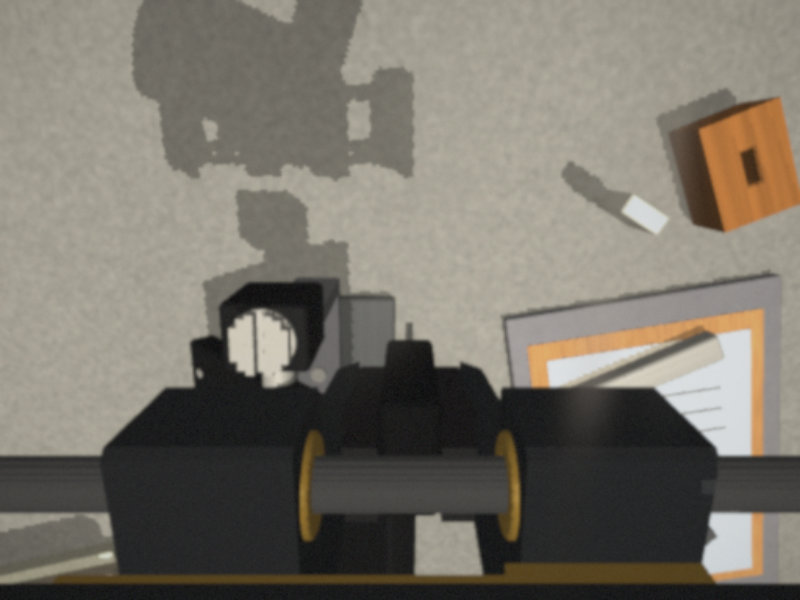

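The wrist picture shows the drum at (262,343) with its slot from about (254,312) to (258,374), and the held key's blade end at (409,330). I'll enlarge both.

```bash
python3 -c "
from h import *
c=load('w2');im=c['image'][190:245,140:280,::-1]
cv2.imwrite('pics/w2c.png',cv2.convertScaleAbs(cv2.resize(im,(784,308),interpolation=cv2.INTER_CUBIC),alpha=1.3))
for u,v in [(262,205),(262,209),(262,213)]: print(P(c,u,v))"
```

```text
[ 0.50576353 -0.16511282 -0.0021955 ]
[ 0.43359301 -0.15320025  0.23930188]
[ 0.43348086 -0.15319422  0.24662622]
```

View pics/w2c.png

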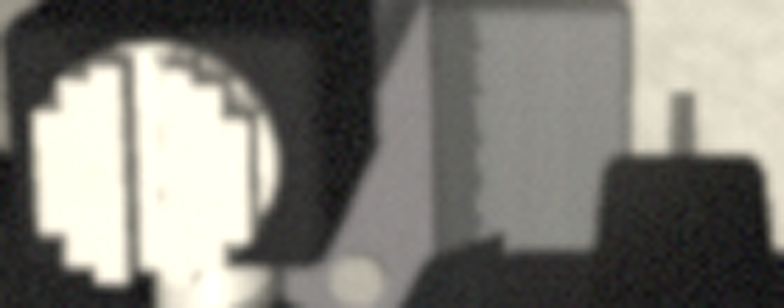

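```bash
python3 -c "
from h import *
c=load('w2');np.set_printoptions(linewidth=220)
for v in (212,218,224,230): print(v,c['image'][v,142:194].sum(1))
for v in (212,218,224,230): print(v,[round(1e3*P(c,u,v)[2]) for u in range(142,194)])
for u,v in [(261.8,208),(261.8,214)]: print(c['image'][v,255:270].sum(1))
for v in (208,214): print([round(1e3*float(c['z_map'][v,u])) for u in range(255,270)])
print(np.linalg.inv(c['extrinsics'])[:3,3])"
```

```text
212 [137 104 123 285 486 581 591 596 595 589 593 596 595 594 591 598 593 593 574 479 348 328 464 567 601 595 570 581 592 595 598 599 596 600 600 595 597 574 562 563 552 514 393 352 467 445 299 173 123 130 108 124]
218 [ 91  93 121 235 414 537 585 589 590 589 593 593 590 590 593 592 597 593 583 516 377 305 416 547 595 602 601 599 598 599 599 593 596 599 597 595 596 602 600 594 600 565 425 370 511 575 515 363 210 127 118 115]
224 [ 82 101 106 189 358 514 575 585 589 594 591 590 592 586 595 588 588 589 590 555 422 322 413 545 594 584 544 560 584 594 594 598 599 598 595 597 596 598 599 599 595 566 443 359 449 517 407 236 135 119 123 122]
230 [ 74  81 101 137 290 469 546 564 565 572 584 587 593 593 588 592 594 597 589 553 421 294 371 525 588 601 595 597 596 597 592 589 596 597 599 592 599 595 598 595 595 560 442 296 193 142 113 118 119 116 114 122]
212 [173, 174, 173, 173, 184, 183, 185, 183, 182, 183, 184, 183, 184, 183, 184, 184, 183, 183, 182, 183, 182, 179, 177, 178, 177, 176, 183, 184, 185, 183, 184, 183, 184, 183, 183, 184, 183, 184, 183, 184, 184, 184, 181, 178, 178, 176, 175, 173,
[... 429 characters left out ...]
, 184, 183, 184, 184, 183, 184, 185, 184, 184, 184, 184, 185, 183, 183, 182, 179, 176, 176, 174, 174, 173, 174, 175, 174]
230 [119, 173, 174, 175, 174, 183, 183, 184, 183, 183, 183, 184, 184, 184, 185, 184, 183, 184, 184, 184, 183, 181, 177, 176, 175, 176, 177, 184, 183, 184, 183, 185, 183, 184, 183, 183, 424, 183, 182, 183, 183, 184, 184, 179, 173, 173, 174, 173, 174, 173, 173, 174]
[505 514 509 491 423 330 285 271 319 438 492 502 498 502 497]
[485 489 489 468 384 300 262 264 297 395 468 491 500 509 509]
[445, 446, 446, 446, 195, 195, 194, 195, 195, 446, 445, 448, 446, 447, 445]
[448, 449, 449, 449, 185, 184, 185, 184, 185, 450, 449, 450, 448, 447, 448]
[ 0.37439659 -0.14340467  0.42371487]
```

```bash
python3 -c "
from h import *
c=load('w2')
a=Pz(c,164.5,212,.184);b=Pz(c,165.3,230,.184);print('slot',a,b,'yaw',np.arctan2(*(b-a)[1::-1]))
print('width',np.linalg.norm(Pz(c,161.6,220,.184)-Pz(c,168.4,220,.184)))
D=[(u,v) for v in range(190,245) for u in range(138,195) if .181<P(c,u,v)[2]<.188]
D=np.array([P(c,u,v) for u,v in D]);print(D.mean(0),D.min(0),D.max(0),cv2.minEnclosingCircle((D[:,:2]*1e3).astype(np.float32)))
for v in (207,208,211,214):
  q=[P(c,u,v) for u in (259,260,261,262,263)];print(v,q[0].round(4),q[2].round(4),q[4].round(4))
s=r.sense();print(s['position'],R.from_rotvec(s['orientation']).as_matrix().round(3))"
```

```text
slot [ 0.44156169 -0.2267562   0.184     ] [ 0.45534185 -0.22958793  0.184     ] yaw -0.20267238012355523
width 0.005000617912175986
[ 0.447993   -0.22810197  0.18343373] [ 0.43242944 -0.24344255  0.18101193] [ 0.46445916 -0.21283516  0.18534557] ((448.34368896484375, -228.26614379882812), 16.398767471313477)
207 [ 0.4333 -0.1549  0.2355] [ 0.4337 -0.1538  0.2348] [ 0.4336 -0.1526  0.2358]
208 [ 0.4332 -0.1548  0.2378] [ 0.4331 -0.1537  0.2386] [ 0.4335 -0.1526  0.2381]
211 [ 0.4335 -0.1549  0.2422] [ 0.4333 -0.1537  0.2435] [ 0.4334 -0.1526  0.2437]
214 [ 0.4332 -0.1548  0.2484] [ 0.4334 -0.1537  0.2482] [ 0.4336 -0.1527  0.2482]
[ 0.44272918 -0.15541372  0.29027473] [[ 0.985 -0.001  0.17 ]
 [-0.17   0.     0.985]
 [-0.001 -1.     0.   ]]
```

```bash
python3 -m creep '[[[9,0,-35],0.01,1],[[9.4,0,-36],0,1],[[0,30,0],0,1],[[0,10,0],0,1],[[0,0,0],0,1],[[0,0,0],0,1]]'; python3 -c "
from h import *
for i in range(3): go(.4488,-.2285,.234,1.39)
c=snap('wrist','w3');cv2.imwrite('pics/w3c.png',cv2.resize(c['image'][180:300,160:320,::-1],(800,600),interpolation=cv2.INTER_CUBIC))"
```

```text
time: 20.05
position: [0.4486, -0.2287, 0.2518]
orientation: [-1.567, 0.142, -0.145]
contact_force: [0.2, 0.3, -0.1]
width: 0.014
at [ 0.4486 -0.2287  0.2518] yaw 1.388 | move [ 0.1 17.8  0.2] norm 18 turn -0.002
at [ 0.4486 -0.2287  0.2518] yaw 1.388 | move [ 0.1 17.8  0.2] norm 18 turn -0.002
at [ 0.4486 -0.2287  0.2518] yaw 1.388 | move [ 0.1 17.8  0.2] norm 18 turn -0.002
```

View pics/w3c.png

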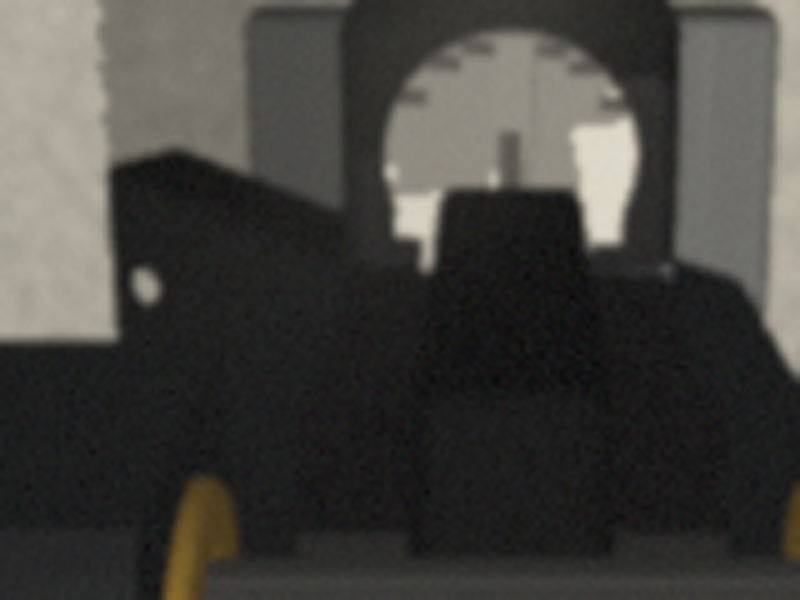

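The blade (x≈510) sits centred on the drum (384–640), inside the slot's right edge at 533, so I insert it.

```bash
python3 -m creep '[[[0,6,0],0,1],[[0,5,0],0,1],[[0,4,0],0,1],[[0,2,0],0,1],[[0,0,0],0,1],[[0,0,0],0,1]]'; python3 -c "
from h import *
go(.4488,-.2285,.234,1.39)"
```

```text
time: 20.85
position: [0.4483, -0.2288, 0.2338]
orientation: [-1.566, 0.144, -0.144]
contact_force: [0.4, -0.3, -1.5]
width: 0.014
at [ 0.4483 -0.2288  0.2338] yaw 1.387 | move [ 0.4 -0.2  0.4] norm 1 turn -0.003
```

```bash
python3 -m creep '[[[0,0,0],0.15,1],[[0,0,0],0.15,1],[[0,0,0],0.15,1],[[0,0,0],0.15,1],[[0,0,0],0.15,1],[[0,0,0],0.15,1],[[0,0,0],0.15,1],[[0,0,0],0.15,1],[[0,0,0],0.15,1],[[0,0,0],0.15,1]]'; python3 -m creep '[[[0,0,0],0.08,1],[[0,0,0],0.05,1],[[0,0,0],0.05,1],[[0,0,0],0,1]]';python3 -c "
from h import *
go(.4488,-.2285,.234,-.175);print(r.sense()['wrist_torque'])"
```

```text
time: 22.1
position: [0.4489, -0.2285, 0.2339]
orientation: [-1.149, 1.294, -1.296]
contact_force: [3.1, 3.6, -1.2]
width: 0.0139
time: 22.6
position: [0.4489, -0.2286, 0.2339]
orientation: [-1.055, 1.42, -1.422]
contact_force: [4.4, 1.6, -2.2]
width: 0.0136
at [ 0.4489 -0.2286  0.2339] yaw -0.292 | move [-0.  -0.1 -0.1] norm 0 turn -0.117
[ 0.35494807 -0.96060179  0.03466995]
```

```bash
python3 -m creep '[[[0,0,0],0.05,1],[[0,0,0],0.05,1],[[0,0,0],0.0,1]]';python3 -c "
from h import *
go(.4488,-.2285,.234,-.175);print(r.sense()['wrist_torque'])"; python3 -m creep '[[[0,0,0],0.05,1],[[0,0,0],0.05,1],[[0,0,0],0.0,1]]';python3 -c "
from h import *
go(.4488,-.2285,.234,-.175);print(r.sense()['wrist_torque'])"
```

```text
time: 22.98
position: [0.449, -0.2286, 0.2339]
orientation: [-0.996, 1.49, -1.492]
contact_force: [6.0, 2.7, -1.7]
width: 0.0139
at [ 0.449  -0.2286  0.2339] yaw -0.392 | move [-0.  -0.1 -0.2] norm 0 turn -0.217
[ 0.29412659 -1.03317539  0.12643152]
time: 23.35
position: [0.4488, -0.2287, 0.2339]
orientation: [-0.934, 1.56, -1.561]
contact_force: [5.8, 0.8, -1.0]
width: 0.0137
at [ 0.4488 -0.2287  0.2339] yaw -0.491 | move [-0.2 -0.1 -0.1] norm 0 turn -0.316
[ 0.22428111 -0.94400838  0.50043874]
```

```bash
python3 -m creep '[[[0,0,0],0,1],[[0,0,0],-0.1,1],[[0,0,0],-0.1,1],[[0,0,0],0,1]]';python3 -c "
from h import *
print(r.sense()['wrist_torque'])"; python3 -m creep '[[[0,-5,0],0,1],[[0,-15,0],0,1],[[0,-40,0],0,1],[[0,0,-40],0,1],[[0,0,-40],0,1],[[0,0,0],0,1]]';python3 -c "
from h import *
c=snap('wrist','w4');d=snap('top','t12')
tilt(d);tilt(snap('scene','s12'))
a=cv2.resize(c['image'][:,:,::-1],(640,480));b=cv2.resize(d['image'][200:240,320:384,::-1],(160,100),interpolation=cv2.INTER_CUBIC)
b=cv2.resize(b,(160,100));o=np.zeros((580,640,3),np.uint8);o[:480]=a;o[480:,:160]=b
cv2.imwrite('pics/w4b.png',o)
go(.422,.085,.29,1.785)"
```

```text
time: 23.85
position: [0.4485, -0.2288, 0.2339]
orientation: [-1.056, 1.421, -1.422]
contact_force: [4.5, 1.5, -1.0]
width: 0.0137
[ 0.17226316 -0.78334458 -0.00651265]
time: 24.6
position: [0.3701, -0.2052, 0.2951]
orientation: [-1.056, 1.422, -1.424]
contact_force: [0.5, 0.1, -0.7]
width: 0.0142
n 686 tilt deg 45.5 resid mm 1.8 h at axis 0.1629553808545456
n 1263 tilt deg 45.6 resid mm 1.8 h at axis 0.16535059927031853
at [ 0.372  -0.206   0.2943] yaw -0.293 | move [-293.     4.1  -36.3] norm 295 turn -2.078
```

View pics/w4b.png

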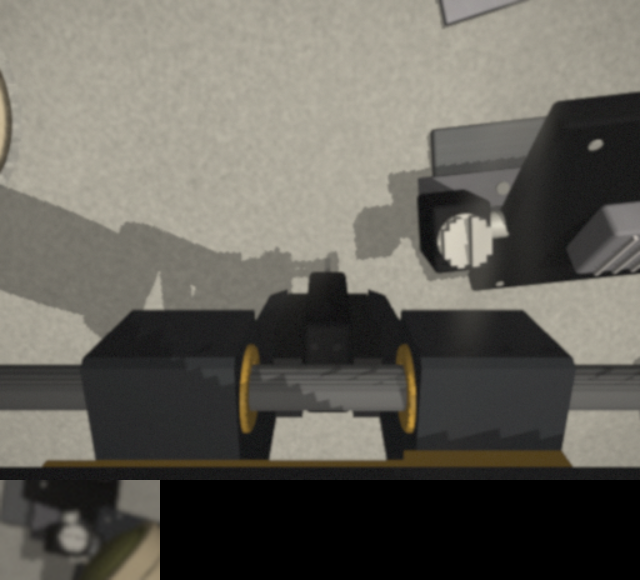

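The slot now runs vertically in this view at about (468,215)–(468,268), across the hinge. I'll measure its angle and the held blade.

```bash
python3 -c "
from h import *
c=load('w4')
W=np.array([[P(c,u,v) for u in range(345,400)] for v in range(165,220)])
h=W[...,2]
top=(h>.1815)&(h<.188)
F=[]
for i in range(55):
  k=np.nonzero(top[i])[0]
  if len(k)<15: continue
  g=np.diff(k);j=g.argmax()
  if 3<=g[j]<=8: F.append((165+i,345+(k[j]+k[j+1])/2,g[j]))
F=np.array(F);print(F[:, :].tolist())
q=np.array([Pz(c,u,v,.184) for v,u,_ in F]);p=np.polyfit(q[:,1],q[:,0],1);print('slot slope dx/dy',p,'slot yaw offset from lamp y dir (ideal %.3f)'%np.tan(.175),np.arctan(p[0]))
D=W[top];print(cv2.minEnclosingCircle((D[:,:2]*1e3).astype(np.float32)))
for v in (206,208,210,212,214): print(v,[(u,P(c,u,v).round(4).tolist()) for u in range(260,269) if P(c,u,v)[2]>.2])
s=r.sense();print(s['position'])"
```

```text
[[175.0, 372.5, 7.0], [176.0, 372.5, 7.0], [177.0, 372.5, 7.0], [178.0, 373.0, 8.0], [179.0, 372.5, 7.0], [180.0, 372.5, 7.0], [181.0, 372.5, 7.0], [182.0, 373.0, 8.0], [183.0, 373.0, 8.0], [184.0, 373.0, 8.0], [185.0, 372.5, 7.0], [186.0, 373.0, 8.0], [187.0, 372.5, 7.0], [188.0, 373.5, 7.0], [189.0, 373.5, 7.0], [190.0, 373.5, 7.0], [191.0, 373.0, 8.0], [192.0, 373.5, 7.0], [193.0, 373.5, 7.0], [194.0, 373.5, 7.0], [195.0, 373.5, 7.0], [196.0, 373.5, 7.0], [197.0, 373.0, 6.0], [198.0, 373.0, 6.0], [199.0, 373.5, 7.0], [200.0, 373.5, 7.0], [201.0, 373.5, 7.0], [202.0, 373.5, 7.0], [203.0, 373.5, 7.0], [204.0, 373.5, 7.0], [205.0, 373.5, 7.0], [206.0, 373.5, 7.0], [207.0, 373.5, 7.0], [208.0, 373.5, 7.0], [209.0, 373.5, 7.0], [210.0, 373.5, 7.0], [211.0, 373.5, 7.0]]
slot slope dx/dy [0.18096672 0.48947634] slot yaw offset from lamp y dir (ideal 0.177) 0.17902916188522713
((448.8189697265625, -228.10263061523438), 16.402626037597656)
206 [(260, [0.3712, -0.1958, 0.2398]), (261, [0.3716, -0.1964, 0.2386]), (262, [0.3723, -0.1962, 0.2399]), (263, [0.3727, -0.1967, 0.2387])]
208 [(260, [0.3711, -0.1963, 0.2421]), (261, [0.3717, -0.1961, 0.2432]), (262, [0.3721, -0.1966, 0.2422]), (263, [0.3727, -0.1966, 0.2427])]
210 [(260, [0.3711, -0.1962, 0.2462]), (261, [0.3716, -0.1965, 0.2455]), (262, [0.3722, -0.1963, 0.2466]), (263, [0.3728, -0.1964, 0.2468])]
212 [(260, [0.3712, -0.196, 0.2503]), (261, [0.3716, -0.1965, 0.2491]), (262, [0.3723, -0.196, 0.251]), (263, [0.3727, -0.1968, 0.2492])]
214 [(260, [0.3712, -0.1959, 0.254]), (261, [0.3719, -0.1957, 0.255]), (262, [0.3721, -0.1966, 0.2527]), (263, [0.3727, -0.1965, 0.2535])]
[ 0.3720215  -0.20601571  0.29431778]
```

```bash
python3 -m creep '[[[-58.6,0,-7.3],0,1],[[-58.6,0,-7.3],0,1],[[-58.6,0,-7.3],0,1],[[-58.6,0,-7.3],0,1],[[-58.6,0,-7.3],0,1],[[0,0,0],0,1]]'; python3 -m creep '[[[0,0,0],-0.173,1],[[0,0,0],-0.173,1],[[0,0,0],-0.173,1],[[0,0,0],-0.173,1],[[0,0,0],-0.173,1],[[0,0,0],-0.173,1],[[0,0,0],-0.173,1],[[0,0,0],-0.173,1],[[0,0,0],-0.173,1],[[0,0,0],-0.173,1],[[0,0,0],-0.173,1],[[0,0,0],-0.173,1]]'; python3 -m creep '[[[0,0,0],0,1],[[0,0,0],0,1],[[0,0,0],0,1]]'; python3 -c "
from h import *
s=r.sense();print(s['position'])
c=snap('wrist','w5')
go(.422,.085,.17,1.785)
for v in (206,208,210,212): print(v,[(u,P(c,u,v).round(4).tolist()) for u in range(252,272) if P(c,u,v)[2]>.2])
W=np.array([[P(c,u,v) for u in range(200,300)] for v in range(100,204)]);h=W[...,2]
D=W[(h>.04)&(h<.05)];print(len(D),cv2.minAreaRect((D[:,:2]*1e3).astype(np.float32)))
cv2.imwrite('pics/w5b.png',cv2.resize(c['image'][:,:,::-1],(800,600)))
"
```

```text
time: 25.5
position: [0.4218, 0.0887, 0.2936]
orientation: [-1.06, 1.418, -1.417]
contact_force: [-1.0, 0.2, -0.6]
width: 0.0136
time: 27.0
position: [0.4219, 0.0845, 0.2937]
orientation: [-1.564, -0.17, 0.171]
contact_force: [-0.3, 0.9, -0.3]
width: 0.0136
time: 27.38
position: [0.4215, 0.0852, 0.2937]
orientation: [-1.565, -0.165, 0.165]
contact_force: [-0.3, 0.0, -0.3]
width: 0.0135
[0.42147518 0.08520475 0.29371647]
at [0.4214 0.0853 0.2937] yaw 1.781 | move [  0.5 123.7  -0.4] norm 124 turn -0.004
206 [(260, [0.4125, 0.083, 0.238]), (261, [0.4125, 0.0836, 0.2376]), (262, [0.4121, 0.0841, 0.2384]), (263, [0.4122, 0.0847, 0.2378])]
208 [(260, [0.4127, 0.083, 0.241]), (261, [0.4122, 0.0835, 0.2424]), (262, [0.4122, 0.0841, 0.2419]), (263, [0.412, 0.0846, 0.2422])]
210 [(259, [0.4125, 0.0825, 0.2456]), (260, [0.4126, 0.083, 0.245]), (261, [0.4127, 0.0836, 0.2444]), (262, [0.4125, 0.0841, 0.2446]), (263, [0.412, 0.0846, 0.2456])]
212 [(259, [0.4124, 0.0825, 0.2494]), (260, [0.4122, 0.083, 0.2496]), (261, [0.4123, 0.0835, 0.2491]), (262, [0.4131, 0.0843, 0.2463]), (263, [0.4124, 0.0847, 0.248])]
3039 ((422.3849182128906, 85.38140106201172), (74.39813995361328, 54.9786262512207), 12.147517204284668)
```

View pics/w5b.png

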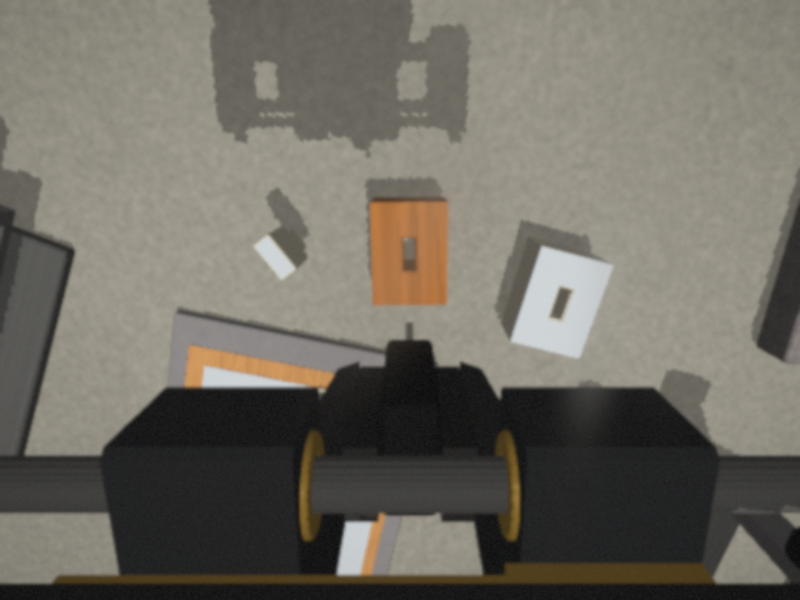

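The blade (409,330) lines up with the pocket (409,254), and the block measures centre (0.4224, 0.0854), yaw 0.212. The blade needs about 1 mm in tool +x, so I shift it and lower.

```bash
python3 -m creep '[[[1,55,0],0,1],[[0,55,0],0,1],[[0,55,0],0,1],[[0,20,0],0,1],[[0,0,0],0,1],[[0,0,0],0,1]]'; python3 -c "
from h import *
go(.4225,.0853,.066,1.782)"
```

```text
time: 28.18
position: [0.423, 0.0855, 0.1098]
orientation: [-1.565, -0.168, 0.165]
contact_force: [0.2, -0.5, -0.5]
width: 0.0136
at [0.423  0.0855 0.1098] yaw 1.783 | move [-0.6 43.8 -0.1] norm 44 turn 0.001
```

```bash
python3 -m creep '[[[0,10,0],0,1],[[0,10,0],0,1],[[0,10,0],0,1],[[0,7,0],0,1],[[0,4,0],0,1],[[0,2,0],0,1],[[0,0,0],0,1]]'
```

```text
time: 29.05
position: [0.4223, 0.0856, 0.0663]
orientation: [-1.564, -0.167, 0.167]
contact_force: [-5.3, -0.4, 8.1]
width: 0.0134
```

```bash
python3 -m creep '[[[0,0,0],0,0.5],[[0,0,0],0,0.1],[[0,0,0],0,0.1],[[0,0,0],0,0.1],[[0,-30,0],0,0.1],[[0,-50,0],0,0.1],[[0,-60,0],0,0.1],[[0,-60,0],0,0.1],[[0,0,0],0,0.1],[[0,0,0],0,0.1]]'; python3 -c "
from h import *
s=r.sense();print(s['position'],s['contact_force'])
c=snap('wrist','w6');tilt(snap('top','t13'));tilt(snap('scene','s13'))
W=np.array([[P(c,u,v) for u in range(200,300)] for v in range(100,260)]).reshape(-1,3);h=W[:,2]
D=W[(h>.084)&(h<.098)&(abs(W[:,0]-.422)<.04)&(abs(W[:,1]-.085)<.04)];print(len(D),D.mean(0),cv2.minAreaRect((D[:,:2]*1e3).astype(np.float32)))
cv2.imwrite('pics/w6b.png',cv2.resize(c['image'][:,:,::-1],(800,600)))"
```

```text
time: 30.3
position: [0.422, 0.0856, 0.2649]
orientation: [-1.564, -0.166, 0.167]
contact_force: [-0.2, 0.3, -0.2]
width: 0.0397
[0.42200469 0.08558599 0.26485761] [-0.2163543   0.31335752 -0.22207391]
n 717 tilt deg 45.5 resid mm 1.8 h at axis 0.16287984782478596
n 1249 tilt deg 45.6 resid mm 1.7 h at axis 0.16531137811983773
478 [0.42124329 0.0855923  0.089363  ] ((421.6419372558594, 85.66435241699219), (29.53350830078125, 13.033550262451172), 12.030731201171875)
```

View pics/w6b.png

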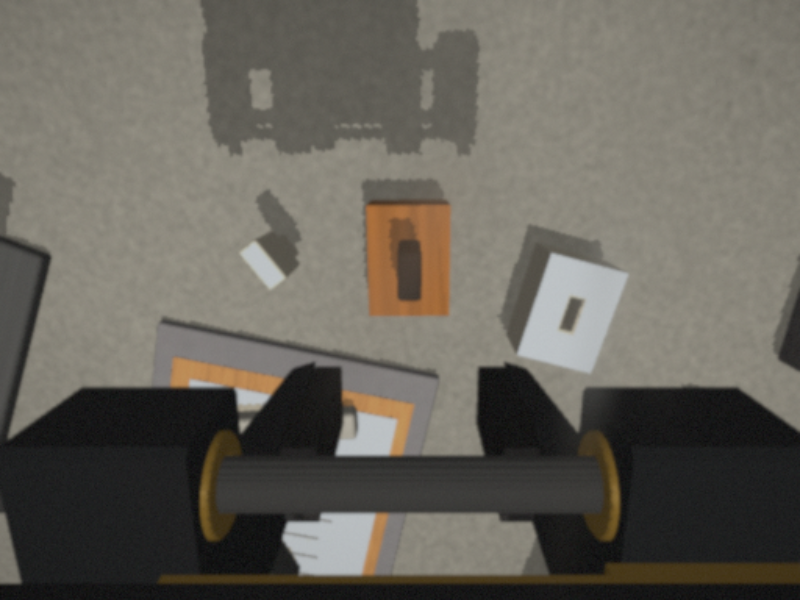

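The key stands upright in the block at (409,268). Its top measures 0.089 to 0.090 m, consistent with being home, and it is within 1 mm of the block's centre. The panel is at 45.5° and the slot is across the hinge, so I hand in.

```bash
python3 -c "
from h import *
print(r.finish_job())"
```

```text
the job is handed in; nothing more can be done
None
```

The job is handed in after about 30 s of the 72 s allowed; the robot reported no verdict.

- **Panel:** I pressed the outer side down, then pushed the inner edge over. One push broke free and overshot to 53.5°, so I pressed it back. Let go, it rests at 45.5° (top camera) and 45.6° (scene camera), unchanged after the locking.
- **Forces:** While sticking, those pushes reached about 50 to 65 N at the fingers. That is well under the 120 N wrist limit, and I know of no gripper-body contact.
- **Lock:** I turned it clockwise with the key until the torque rose to 0.5 N m at the stop. Measured with the wrist camera afterwards, the slot lies across the hinge axis to within about 1°.
- **Key:** It is back upright in the wooden block and released. Its handle measured about 1 mm from the block's centre with its top at about 89 mm. That puts the handle's centre at about 66 mm, within the 62 to 72 mm band. The gripper is well clear above it.
- **Not checked:** I never went near the page weight, loupe or register, but did not re-measure them at the end.

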